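# Nudge the support disc into the solvent filter and close its keeper

### The arm

A 6-joint arm with a two-finger parallel gripper is mounted at the origin on the work surface. World frame = base frame: x ahead of the robot, y to its left, z up, the work surface at z = 0. Lengths are in m, angles in degrees, forces in N, time in s.
With the tool pointing down it reaches from about 0.325 to 0.9 m from the base axis. Payload 6.1 kg.
Tool frame: the origin (TCP) lies midway between the tips of the shut fingers; the grasp point (between the pads) lies 19 mm behind it (robot.pinch_z is the distance from the TCP to the grasp point, in m); x points along the fingers, z is the direction in which the jaws open and shut, and the axes are right-handed (so a half turn about x gives the same grasp; the last joint's range is limited). The gripper opens to 87 mm and grips with 3 to 60 N. Pads are 19 mm wide; open, the fingers measure 117 mm over their backs; the gripper's body (75 mm by 190 mm) begins 51 mm behind the grasp point.
Start: joints at [-84.059, 12.628, 87.462, -0, 79.91, -7.225], TCP at [0.142, -0.609, 0.223] pointing down, gripper open.
Joint ranges: [-170.65, 170.65], [-52.31, 119.04], [5.05, 147.46], [-71.25, 251.25], [11.57, 151.72], [-153.62, 153.62]. Speed limits (degrees/s): [147.25, 147.25, 172.46, 180, 180, 180].

### API

Orientations are given as [roll, pitch, yaw] about the fixed x, y, z axes, in that order (R = Rz(yaw) Ry(pitch) Rx(roll)).
In Python, from bench import robot, capture, get_calibration, models gives the robot as it stands.
- The arm moves only by the shell command python3 -m inch 'ROWS' [FORCE]. ROWS is JSON, a list that holds one entry, the list of rows, each a list of 7 numbers: the shift along the tool's x, y, z in cm, then the turn, a rotation vector about the tool's x, y, z in degrees, then the opening, from -1 (shut) to 1 (fully open), so that 0 is half open. In form: [[[x, y, z, rx, ry, rz, gripper], ...]]. A call has exactly 5 rows; each row shifts and turns the commanded pose from where the row before left it, along the tool's axes as they then stand; what a row does not reach is not made up. A row lasts 1/12 s, in which the tool goes at most 41.7 mm and 7.16 degrees, less where a joint would pass 70% of its speed; a pose out of reach is approached as far as the arm can. A call with a gripper value outside its range is refused whole. The fingers move at their own pace and stop on an object; FORCE is the grip in N (left out, the last holds). Time passes only in rows, so rows that do not move let the fingers close, or fill a call up. It gives the time, the measured TCP pose, the force and the opening at its end, in the units of the state.
- robot.get_obs(): the state, without advancing time (a new reading comes with each control period).
- capture(name): name is "scene" or "top" or "wrist"; returns the picture (420x560x3 uint8, red, green, blue); there is no depth.
- get_calibration(name): a dict with "camera_matrix" (3x3 intrinsics, pixels), "rvec" (rotation vector, rad) and "tvec" (3), from world to camera coordinates, as OpenCV has them; the wrist camera has in their place "mount" (4x4, takes a point from camera to tool coordinates, whose origin is the TCP and whose axes are the tool frame's). Camera axes: x right, y down, z forward; pixel columns grow to the right and rows downward; lengths in m; the calibration is good to about 2 mm. A picture is of the moment at which its call begins: read the wrist's pose just before it. get_calibration takes no time and is no camera call.
- robot.sign_off(): hands the job in, once; it reports no verdict.
Trained networks look in the newest picture that a camera, given by its name, has taken for a name from the list of things; names that differ only in an ending like _2 or _b are one class to them, and where a whole thing is asked for, a point or a joint stands for the part that bears it (a point fixed in the world has none). Each returns a list of dicts, best first, with "conf" (0 to 1); they miss things now and then, are a little off and sometimes report something else, mostly with a low value. They report only what shows in the picture. A call takes as long as a camera call. They do not tell look-alikes from the thing itself.
- models.regions_of(camera, query): "region" (420x560 bool, what is visible of it) and "point" ([column, row] in pixels, amid what is visible of it).
- models.pinpoint(camera, query): "point" ([column, row] in pixels: a listed point, or the origin of a listed thing).
The state is a dict: "time": time; "joint_pos": joint angles; "joint_velocities": joint speeds; "joint_torque": joint torques, N m; "tool_pos": TCP position; "orientation": TCP orientation; "wrist_force": force on the tool from outside, world axes, zero at the start; "wrist_torque": the same for the moment, N m; "grip_width": opening from 0.0 (shut) to 1.0 (fully open).
Only numpy, scipy, OpenCV 4.12 (cv2) and the standard library are available. Lean on these libraries where they do the work, as an engineer would, in place of code of your own. Each camera call takes 0.05 s, during which the arm holds its last target.

### The job

Load the solvent filter: with the fingertips, nudge the loose grey metal disc across the top of the white filter base until it drops flat into the round recess, then push the blue post of the keeper round until the keeper arm lies fully across the disc, against its stop. Slide the disc gently and never pick it up; leave the small vial on the base and all the other things on the bench where they are.

Things in the scene. Friction and masses are not known exactly. Their poses are not given: they have to be found in the camera images.
- filter_base: white filter base fixed to the bench, 150 mm (its x) by 230 mm (its y), 30 mm high, flat top; origin at the centre of its underside, z up; place and yaw vary. Recess centre at x 0, y -30 mm of this frame; disc starts in the +y half; keeper pivot at x +52, y -30 mm; the vial stands near the corner x -57, y -93 mm. A steel outlet stub, for looks only, sticks out 30 mm from the -x side
- recess (a point): centre of the floor of the round recess in the filter base: 51 mm in diameter, 7 mm deep, floor 23 mm above the bench, dark inside
- disc: loose grey sintered-metal disc with a darker middle, 46 mm in diameter, 6 mm thick, 50 to 85 g; origin at the centre of its underside, z up. Starts flat on top of the filter base, 75 to 105 mm from the recess centre, and slides easily. Seated, its underside is 23 mm above the bench and its top 1 mm below the base's top. Spoiled by forces above 40 N
- keeper (a joint): angle of the keeper arm about its upright pivot: 0 = swung away, pointing to the -y side of the filter base (starts at 0 to 0.45); grows as it turns clockwise seen from above; 1.57 = its stop, lying across the recess, pointing to the base's -x side. Light friction (about 0.5 N at the post); stays where it is left
- keeper_pivot (a point): point on the keeper's pivot axis, level with the arm's top face. The arm is a flat blue bar 14 mm wide, 4 mm thick, 33 to 37 mm above the bench, reaching 80 mm from the pivot; it passes over the seated disc but not over a disc lying on the base's top. A steel boss 18 mm across, up to 41 mm above the bench, surrounds the axis
- keeper_tab (a point): centre of the top of the blue upright post on the keeper arm, 73 mm from the pivot axis; the post is 12 mm in diameter and rises 24 mm above the arm (37 to 61 mm above the bench); push its side to turn the keeper
- vial: small brown vial with white cap, 18 mm across, 36 mm tall, standing on the filter base near a corner; bystander, easily toppled; origin at the centre of its underside
- bottle0: brown glass bottle with black cap and pale label, 68 mm across, 145 mm tall, standing on the table at one side; bystander; origin at the centre of its underside
- bottle1: brown glass bottle with black cap and pale label, 68 mm across, 145 mm tall, standing on the table at one side; bystander; origin at the centre of its underside
- bottle2: brown glass bottle with black cap and pale label, 68 mm across, 145 mm tall, standing on the table at one side; bystander; origin at the centre of its underside
- jar: clear jar with white lid, 60 mm across, 60 mm tall, on the bench; bystander; origin at the centre of its underside
- spare_ring: orange plastic ring, 52 mm outside, 34 mm inside, 6 mm thick, flat on the bench; bystander; origin at the centre of its underside
- wrench: steel open-ended wrench about 150 mm long lying flat on the bench; bystander; origin at about its middle
Things that resemble listed ones, but are neither listed nor needed, are in the scene too. Leave any purple or turquoise look-alike of the disc alone.

How it is judged:
By the outcome, as a careful person would: the job done as asked, in the order asked, and still so for the second after the job is handed in, with the robot touching nothing.
It also fails if it takes over 51 s, if anything falls off the work surface, if the arm or the gripper's body presses on something with over 40 N, if the wrist force passes 120 N, or if a joint passes its speed limit or range.

## Working session

There is one attempt and no reset: what is moved stays moved. The work goes in short steps, Python scripts to look and compute and a shell command to move; the robot and the scene stay as the last step left them, time stands still between calls to the robot, and variables do not carry over. Pictures are saved under pics/ and viewed, and the job is handed in when it is done.

```bash
ls; mkdir -p pics; cat > h.py <<'E'
import numpy as np,cv2
from bench import robot,capture,get_calibration,models
def save(n,im): cv2.imwrite(f'pics/{n}.png',im[:,:,::-1])
def ray(cam,uv,obs=None):
    c=get_calibration(cam);K=np.array(c['camera_matrix'],float)
    d=np.linalg.inv(K)@[uv[0],uv[1],1.]
    if 'mount' in c:
        M=np.array(c['mount']);o=obs or robot.get_obs()
        from scipy.spatial.transform import Rotation as R
        Rw=R.from_euler('xyz',o['orientation'],degrees=True).as_matrix();t=np.array(o['tool_pos'])
        return Rw@M[:3,3]+t, Rw@M[:3,:3]@d
    Rm=cv2.Rodrigues(np.array(c['rvec'],float))[0];t=np.array(c['tvec'],float).ravel()
    return -Rm.T@t, Rm.T@d
def at(cam,uv,z,obs=None):
    o,d=ray(cam,uv,obs);return o+d*(z-o[2])/d[2]
def proj(cam,P):
    c=get_calibration(cam)
    return cv2.projectPoints(np.array(P,float).reshape(-1,1,3),np.array(c['rvec'],float),np.array(c['tvec'],float),np.array(c['camera_matrix'],float),None)[0].reshape(-1,2)
E
python3 - <<'E'
from h import *
o=robot.get_obs();print(o)
for c in ['top','scene','wrist']: save(c+'0',capture(c))
for q,z in [('filter_base',0),('recess',.023),('disc',.03),('keeper_pivot',.037),('keeper_tab',.061),('vial',.03)]:
    for r in models.pinpoint('top',q)[:3]: print(q,r['conf'],np.round(r['point'],1),np.round(at('top',r['point'],z),4))
E
```

```text
pics
{'time': 0.0, 'joint_pos': array([-8.40588768e+01,  1.26752434e+01,  8.75265606e+01, -1.62929203e-03,
        7.99088275e+01, -7.22317525e+00]), 'joint_velocities': array([ 0.05390581, -0.02079352,  0.10139159,  0.00586244, -0.06323407,
       -0.00995539]), 'joint_torque': array([ 3.47985051e-04, -4.94620371e+01, -3.87371314e+01,  6.98377588e-02,
        5.70922613e-02, -1.45665267e-04]), 'tool_pos': array([ 0.14228158, -0.60795195,  0.22142988]), 'orientation': array([173.60723315,  89.88935692,  96.77181859]), 'wrist_force': array([-0.18288229,  0.19474202,  0.9588358 ]), 'wrist_torque': array([-0.02598857,  0.02134472,  0.00899812]), 'grip_width': 1.0001019521985297}
filter_base 0.66 [271.2 243.3] [0.5377 0.0244 0.    ]
recess 0.56 [283.9 249.8] [ 0.5201 -0.0085  0.023 ]
disc 0.63 [253.3 234.1] [0.5613 0.0684 0.03  ]
disc 0.62 [202.7 222.3] [0.5938 0.1972 0.03  ]
disc 0.58 [254.1 177.6] [0.7063 0.0645 0.03  ]
keeper_pivot 0.68 [294.4 231.9] [ 0.5646 -0.0359  0.037 ]
keeper_pivot 0.67 [108.6 219.3] [0.6056 0.4355 0.037 ]
keeper_tab 0.73 [315.7 253.7] [ 0.509  -0.0868  0.061 ]
keeper_tab 0.57 [253.2 231. ] [0.5678 0.0663 0.061 ]
vial 0.7 [293.3 230.9] [ 0.5675 -0.0333  0.03  ]
vial 0.51 [297.9 282.3] [ 0.4381 -0.0422  0.03  ]
```

```bash
python3 - <<'E'
import cv2
a=cv2.imread('pics/top0.png');cv2.imwrite('pics/top0c.png',cv2.resize(a[160:310,180:380],None,fx=4,fy=4,interpolation=cv2.INTER_CUBIC))
E
```

```text
(no output)
```

View pics/top0.png

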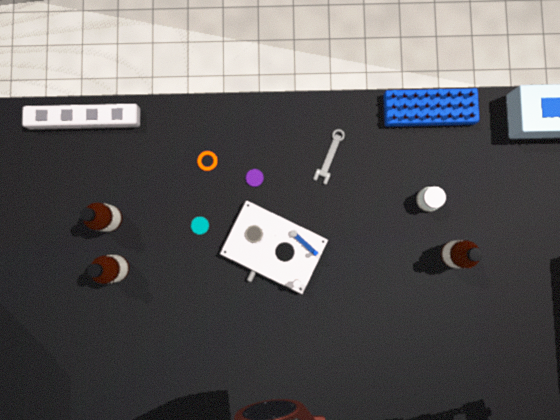

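View pics/scene0.png

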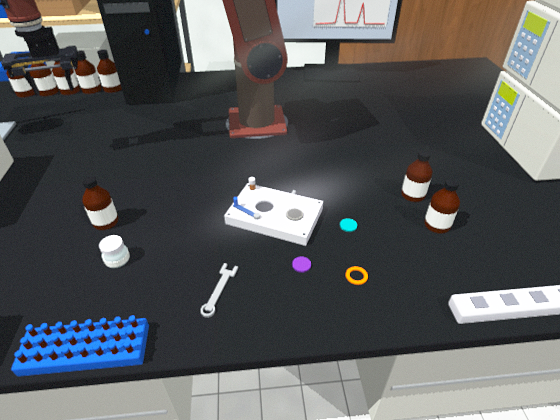

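View pics/top0c.png

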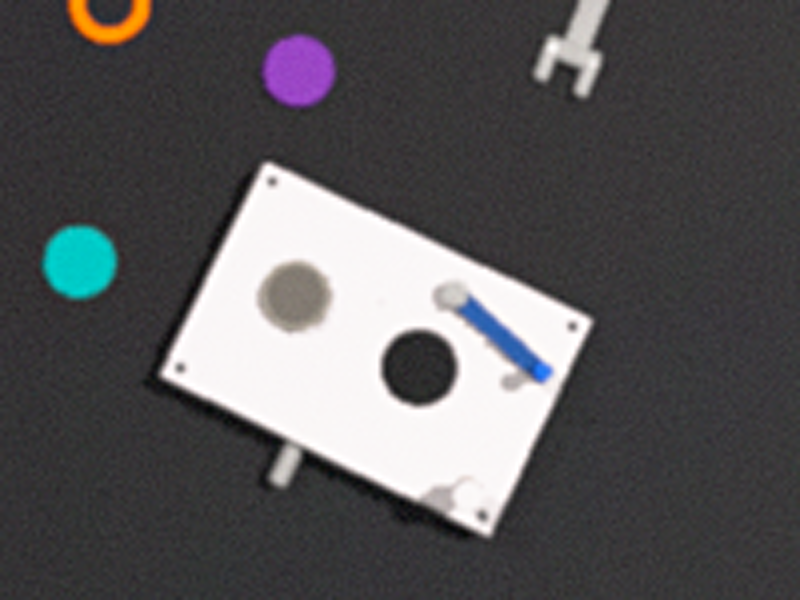

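Candidates for the disc in the top view:
- Grey disc with a dark middle at (253,234), on the white base. This is my choice.
- Purple look-alike at (254,178).
- Turquoise look-alike at (200,225).
- Grey sockets on the strip, around (40–117,115).

The recess is the black circle at (284,250). The crop confirms both. Next I'll fit the geometry.

```bash
python3 - <<'E'
from h import *
from scipy.spatial.transform import Rotation as R
o=robot.get_obs()
print(np.round(R.from_euler('xyz',o['orientation'],degrees=True).as_matrix(),3), np.round(o['tool_pos'],4))
c=[(246.5,200.5),(328.5,240),(302.5,294),(220,254)]
W=np.array([at('top',p,.03)[:2] for p in c]);print(W.round(4))
L=np.array([(75,115),(75,-115),(-75,-115),(-75,115)])/1000
ctr=W.mean(0);a=L;b=W-ctr
th=np.arctan2((a[:,0]*b[:,1]-a[:,1]*b[:,0]).sum(),(a*b).sum());print('ctr',ctr,'yaw',np.degrees(th))
Rm=np.array([[np.cos(th),-np.sin(th)],[np.sin(th),np.cos(th)]])
print('res',(W-(ctr+L@Rm.T)).round(4))
loc=lambda p,z:np.round((at('top',p,z)[:2]-ctr)@Rm*1000,1)
print('disc',loc((253.7,234.2),.035),'rec',loc((284.8,251.8),.03),'piv',loc((292.5,233.5),.041),'tab',loc((315.5,253),.061),'vial',loc((296.8,283),.066))
print('rec pred',ctr+Rm@[0,-.03],'disc',at('top',(253.7,234.2),.035))
c=get_calibration('wrist');print(c)
E
```

```text
[[-0.     0.974  0.228]
 [ 0.     0.228 -0.974]
 [-1.     0.    -0.   ]] [ 0.1424 -0.6085  0.2225]
[[ 0.6475  0.0847]
 [ 0.5427 -0.122 ]
 [ 0.4088 -0.0531]
 [ 0.5125  0.1535]]
ctr [0.52789275 0.01579047] yaw -26.86538431282724
res [[ 0.0007  0.0003]
 [-0.0001 -0.0013]
 [-0.0002 -0.0002]
 [-0.0004  0.0012]]
disc [ 6.2 60.6] rec [  0.5 -29.5] piv [ 50.2 -27. ] tab [ 30.9 -98.9] vial [-54.8 -88.9]
rec pred [ 0.51433587 -0.01097165] disc [0.56082807 0.06706929 0.035     ]
{'camera_matrix': array([[360.2783513 ,   0.        , 279.00294688],
       [  0.        , 360.2783513 , 208.78168369],
       [  0.        ,   0.        ,   1.        ]]), 'mount': array([[-3.42588922e-04, -2.86748893e-01,  9.58005718e-01,
        -1.61402608e-01],
       [-5.26487326e-04, -9.58005589e-01, -2.86749042e-01,
         7.95686135e-02],
       [ 9.99999803e-01, -6.02614914e-04,  1.77232444e-04,
         4.92193583e-04],
       [ 0.00000000e+00,  0.00000000e+00,  0.00000000e+00,
         1.00000000e+00]])}
```

View pics/wrist0.png

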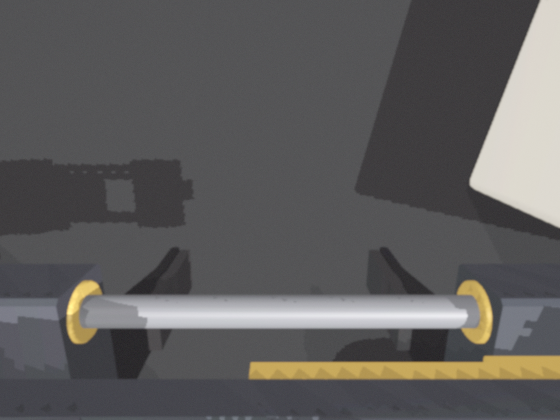

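```bash
cat >> h.py <<'E'
from scipy.spatial.transform import Rotation as R
def plan(target,heading_change,n,grip,start=None):
    """rows to move TCP to target while turning heading by given deg (ccw from above); prints tool-frame rows"""
    o=robot.get_obs();Rw=R.from_euler('xyz',o['orientation'],degrees=True)
    d=(np.array(target)-np.array(o['tool_pos']))/n
    for i in range(n):
        t=Rw.inv().apply(d)*100
        print('[%.2f,%.2f,%.2f,%.2f,0,0,%.2f],'%(*t,-heading_change/n,grip),end='\n' if i%5==4 else '')
        Rw=Rw*R.from_rotvec([-np.radians(heading_change/n),0,0])
def st():
    o=robot.get_obs();M=R.from_euler('xyz',o['orientation'],degrees=True).as_matrix()
    print('t%.2f'%o['time'],np.round(o['tool_pos'],4),'head %.1f'%np.degrees(np.arctan2(M[1,1],M[0,1])),'tilt',np.round(M[:2,0],3),'F',np.round(o['wrist_force'],1),'g%.2f'%o['grip_width'],np.round(o['joint_pos'],0))
E
python3 - <<'E'
from h import *
plan([.589,.114,.11],226,35,-.3)
E
```

```text
[0.32,1.71,-1.72,-6.46,0,0,-0.30],[0.32,1.90,-1.52,-6.46,0,0,-0.30],[0.32,2.05,-1.29,-6.46,0,0,-0.30],[0.32,2.19,-1.05,-6.46,0,0,-0.30],[0.32,2.29,-0.80,-6.46,0,0,-0.30],
[0.32,2.37,-0.54,-6.46,0,0,-0.30],[0.32,2.41,-0.27,-6.46,0,0,-0.30],[0.32,2.43,0.00,-6.46,0,0,-0.30],[0.32,2.41,0.28,-6.46,0,0,-0.30],[0.32,2.36,0.55,-6.46,0,0,-0.30],
[0.32,2.29,0.81,-6.46,0,0,-0.30],[0.32,2.18,1.06,-6.46,0,0,-0.30],[0.32,2.05,1.30,-6.46,0,0,-0.30],[0.32,1.89,1.52,-6.46,0,0,-0.30],[0.32,1.71,1.72,-6.46,0,0,-0.30],
[0.32,1.50,1.91,-6.46,0,0,-0.30],[0.32,1.28,2.06,-6.46,0,0,-0.30],[0.32,1.04,2.19,-6.46,0,0,-0.30],[0.32,0.79,2.30,-6.46,0,0,-0.30],[0.32,0.52,2.37,-6.46,0,0,-0.30],
[0.32,0.25,2.41,-6.46,0,0,-0.30],[0.32,-0.02,2.43,-6.46,0,0,-0.30],[0.32,-0.29,2.41,-6.46,0,0,-0.30],[0.32,-0.56,2.36,-6.46,0,0,-0.30],[0.32,-0.82,2.28,-6.46,0,0,-0.30],
[0.32,-1.08,2.18,-6.46,0,0,-0.30],[0.32,-1.31,2.04,-6.46,0,0,-0.30],[0.32,-1.54,1.88,-6.46,0,0,-0.30],[0.32,-1.74,1.70,-6.46,0,0,-0.30],[0.32,-1.92,1.49,-6.46,0,0,-0.30],
[0.32,-2.07,1.26,-6.46,0,0,-0.30],[0.32,-2.20,1.02,-6.46,0,0,-0.30],[0.32,-2.30,0.77,-6.46,0,0,-0.30],[0.32,-2.37,0.51,-6.46,0,0,-0.30],[0.32,-2.42,0.24,-6.46,0,0,-0.30],
```

```bash
python3 -m inch '[[[0.2,1.7,-1.7,-6.5,0,0,-0.3],[0.2,1.9,-1.5,-6.5,0,0,-0.3],[0.2,2.0,-1.3,-6.5,0,0,-0.3],[0.2,2.2,-1.0,-6.5,0,0,-0.3],[0.2,2.3,-0.8,-6.5,0,0,-0.3]]]'
python3 -c 'from h import *;st()'
python3 -m inch '[[[0.2,2.4,-0.5,-6.5,0,0,-0.3],[0.2,2.4,-0.3,-6.5,0,0,-0.3],[0.2,2.4,0,-6.5,0,0,-0.3],[0.2,2.4,0.3,-6.5,0,0,-0.3],[0.2,2.4,0.5,-6.5,0,0,-0.3]]]'
python3 -m inch '[[[0.2,2.3,0.8,-6.5,0,0,-0.3],[0.2,2.2,1.1,-6.5,0,0,-0.3],[0.2,2.0,1.3,-6.5,0,0,-0.3],[0.2,1.9,1.5,-6.5,0,0,-0.3],[0.2,1.7,1.7,-6.5,0,0,-0.3]]]'
python3 -c 'from h import *;st()'
```

```text
time: 0.87
tool_pos: [0.2064, -0.5052, 0.2125]
orientation: [-13.5, 90.0, -57.5]
wrist_force: [0.6, 0.4, 0.1]
grip_width: 0.705
t0.87 [ 0.2064 -0.5052  0.2125] head 46.0 tilt [ 0. -0.] F [0.6 0.4 0.1] g0.70 [-76.   2. 100.   0.  78. -32.]
time: 1.28
tool_pos: [0.2697, -0.4015, 0.2026]
orientation: [-45.8, 90.0, -57.3]
wrist_force: [0.2, -0.2, -0.1]
grip_width: 0.376
time: 1.7
tool_pos: [0.3324, -0.298, 0.1927]
orientation: [-68.9, 90.0, -47.9]
wrist_force: [0.7, -0.3, -0.4]
grip_width: 0.351
t1.70 [ 0.3324 -0.298   0.1927] head 111.0 tilt [ 0.    -0.001] F [ 0.7 -0.3 -0.4] g0.35 [-52. -11. 115.   0.  76. -73.]
```

```bash
python3 -m inch '[[[0.3,1.5,1.9,-6.5,0,0,-0.3],[0.3,1.3,2.1,-6.5,0,0,-0.3],[0.3,1.0,2.2,-6.5,0,0,-0.3],[0.3,0.8,2.3,-6.5,0,0,-0.3],[0.3,0.5,2.4,-6.5,0,0,-0.3]]]'
python3 -m inch '[[[0.3,0.2,2.4,-6.5,0,0,-0.3],[0.3,0,2.4,-6.5,0,0,-0.3],[0.3,-0.3,2.4,-6.5,0,0,-0.3],[0.3,-0.6,2.4,-6.5,0,0,-0.3],[0.3,-0.8,2.3,-6.5,0,0,-0.3]]]'
python3 -m inch '[[[0.3,-1.1,2.2,-6.5,0,0,-0.3],[0.3,-1.3,2.0,-6.5,0,0,-0.3],[0.3,-1.5,1.9,-6.5,0,0,-0.3],[0.3,-1.7,1.7,-6.5,0,0,-0.3],[0.3,-1.9,1.5,-6.5,0,0,-0.3]]]'
python3 -c 'from h import *;st();plan([.589,.114,.11],239.2-R.from_euler("xyz",robot.get_obs()["orientation"],degrees=True).as_matrix()[:,1][0]*0-208,5,-.3)'
```

```text
time: 2.12
tool_pos: [0.3957, -0.1937, 0.1777]
orientation: [-91.6, 90.0, -38.1]
wrist_force: [0.3, 0.3, 1.0]
grip_width: 0.352
time: 2.53
tool_pos: [0.4583, -0.0895, 0.1627]
orientation: [-105.8, 90.0, -19.8]
wrist_force: [0.1, -0.8, 0.7]
grip_width: 0.351
time: 2.95
tool_pos: [0.5191, 0.015, 0.1476]
orientation: [-130.1, 90.0, -11.6]
wrist_force: [0.9, 0.1, 0.3]
grip_width: 0.348
t2.95 [0.5191 0.015  0.1476] head -151.5 tilt [ 0. -0.] F [0.9 0.1 0.3] g0.35 [  -7.    2.  108.   -0.   70. -126.]
[0.75,-2.17,1.07,-6.24,0,0,-0.30],[0.75,-2.28,0.83,-6.24,0,0,-0.30],[0.75,-2.35,0.58,-6.24,0,0,-0.30],[0.75,-2.40,0.32,-6.24,0,0,-0.30],[0.75,-2.42,0.06,-6.24,0,0,-0.30],
```

```bash
python3 -m inch '[[[0.4,-2.2,1.1,-6.2,0,0,-0.3],[0.6,-2.3,0.8,-6.2,0,0,-0.3],[0.8,-2.4,0.6,-6.2,0,0,-0.3],[0.9,-2.4,0.3,-6.1,0,0,-0.3],[0.9,-2.4,0.1,-6,0,0,-0.3]]]'
python3 - <<'E'
from h import *
st();o=robot.get_obs();im=capture('wrist');save('w1',im)
for q,z in [('disc',.03),('recess',.023),('keeper_pivot',.037),('keeper_tab',.061)]:
    for r in models.pinpoint('wrist',q)[:3]: print(q,r['conf'],np.round(r['point'],1),np.round(at('wrist',r['point'],z,o),4))
E
```

```text
time: 3.37
tool_pos: [0.5903, 0.1141, 0.1114]
orientation: [-151.0, 90.0, -1.9]
wrist_force: [0.5, -1.7, 0.3]
grip_width: 0.349
t3.37 [0.5903 0.1141 0.1114] head -120.8 tilt [ 0.001 -0.   ] F [ 0.5 -1.7  0.3] g0.35 [   3.   15.   97.   -0.   68. -146.]
disc 0.89 [284.2 136. ] [0.5592 0.0668 0.03  ]
disc 0.74 [121.4 225.7] [0.6911 0.0615 0.03  ]
```

View pics/w1.png

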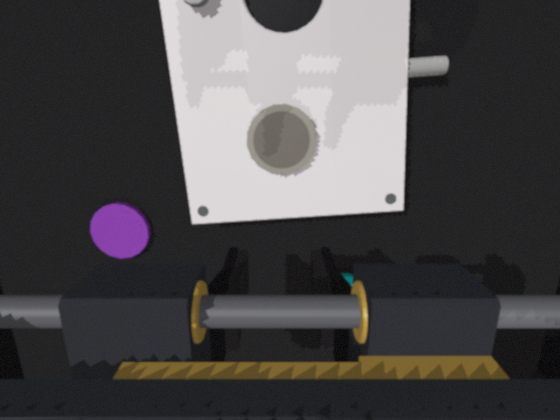

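```bash
python3 -m inch '[[[1.6,0,0.1,0,0,0,-0.3],[1.6,0,0.13,0,0,0,-0.3],[1.6,0,0,0,0,0,-0.3],[1.6,0,0,0,0,0,-0.3],[0.9,0,0,0,0,0,-0.3]]]'
python3 -m inch '[[[0.4,0,0,0,0,0,-0.3],[0.2,0,0,0,0,0,-0.3],[0,0,0,0,0,0,-0.3],[0,0,0,0,0,0,-0.3],[0,0,0,0,0,0,-0.3]]]'
python3 - <<'E'
from h import *
st();o=robot.get_obs();im=capture('wrist');save('w2',im)
r=models.regions_of('wrist','disc');print([(x['conf'],x['point']) for x in r][:3])
E
```

```text
time: 4.03
tool_pos: [0.5864, 0.113, 0.0375]
orientation: [42.5, 89.9, -168.7]
wrist_force: [-0.2, 0.2, -0.7]
grip_width: 0.349
time: 4.45
tool_pos: [0.5883, 0.1141, 0.0337]
orientation: [-145.1, 89.9, 3.8]
wrist_force: [-0.1, -1.3, -0.4]
grip_width: 0.354
t4.45 [0.5883 0.1141 0.0337] head -121.1 tilt [0.002 0.   ] F [-0.1 -1.3 -0.4] g0.35 [   3.   21.   99.    0.   60. -145.]
[(0.87, [281.4, 157.3]), (0.69, [57.0, 263.9]), (0.55, [329.8, 355.3])]
```

View pics/w2.png

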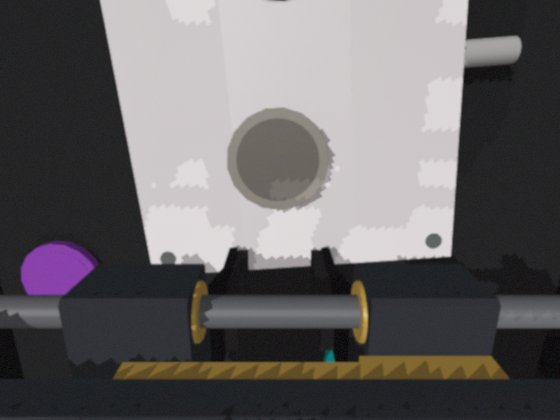

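```bash
python3 -m inch '[[[0.05,0.4,0,0,0,0,-0.3],[0,0.4,0,0,0,0,-0.3],[0,0.4,0,0,0,0,-0.3],[0,0.4,0,0,0,0,-0.3],[0,0.3,0,0,0,0,-0.3]]]'
python3 -m inch '[[[0,0.3,0,0,0,0,-0.3],[0,0.2,0,0,0,0,-0.3],[0,0.3,0,0,0,0,-0.3],[0,0.3,0,0,0,0,-0.3],[0,0.3,0,0,0,0,-0.3]]]'
python3 - <<'E'
from h import *
st();o=robot.get_obs();im=capture('wrist');save('w3',im)
E
```

```text
time: 4.97
tool_pos: [0.5772, 0.0973, 0.032]
orientation: [47.3, 90.0, -163.8]
wrist_force: [-1.0, 0.4, 0.1]
grip_width: 0.351
time: 5.38
tool_pos: [0.5703, 0.0857, 0.0321]
orientation: [-125.7, 90.0, 23.2]
wrist_force: [1.1, -0.7, -0.7]
grip_width: 0.356
t5.38 [0.5703 0.0857 0.0321] head -121.1 tilt [0. 0.] F [ 1.1 -0.7 -0.7] g0.36 [   1.   18.  103.    0.   59. -148.]
```

View pics/w3.png

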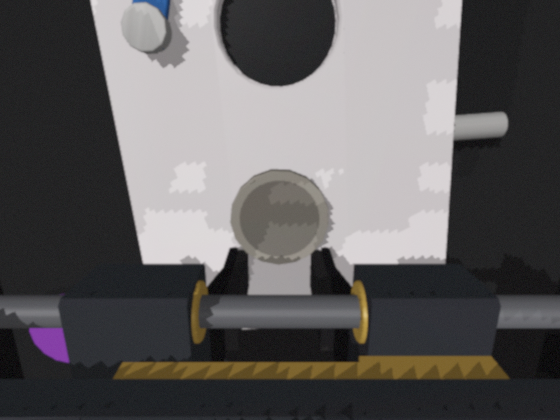

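```bash
python3 -m inch '[[[0,0,-0.19,5,0,0,-0.3],[0,0.02,-0.19,5,0,0,-0.3],[0,0.3,-0.05,0,0,0,-0.3],[0,0.3,-0.05,0,0,0,-0.3],[0,0.3,-0.05,0,0,0,-0.3]]]'
python3 -m inch '[[[0,0.3,-0.05,0,0,0,-0.3],[0,0.3,-0.06,0,0,0,-0.3],[0,0.3,-0.05,0,0,0,-0.3],[0,0.3,-0.05,0,0,0,-0.3],[0,0.3,-0.05,0,0,0,-0.3]]]'
python3 - <<'E'
from h import *
st();o=robot.get_obs();im=capture('wrist');save('w4',im)
r=models.pinpoint('wrist','disc');print([(x['conf'],x['point'],at('wrist',x['point'],.03,o)) for x in r][:2])
E
```

```text
time: 5.85
tool_pos: [0.5684, 0.0757, 0.032]
orientation: [-40.9, 90.0, 98.1]
wrist_force: [1.0, 1.2, 0.2]
grip_width: 0.348
time: 6.27
tool_pos: [0.5605, 0.0626, 0.032]
orientation: [-20.6, 90.0, 118.2]
wrist_force: [0.6, 0.8, 1.0]
grip_width: 0.352
t6.27 [0.5605 0.0626 0.032 ] head -131.1 tilt [-0.  0.] F [0.6 0.8 1. ] g0.35 [  -2.   17.  105.    0.   59. -141.]
[(0.72, [278.9, 212.4], array([0.54281337, 0.04089212, 0.03      ]))]
```

View pics/w4.png

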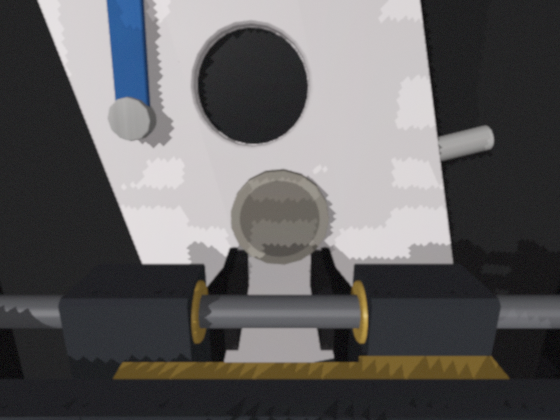

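```bash
python3 - <<'E'
from h import *
o=robot.get_obs()
rc=at('wrist',(251,83.5),.03,o);d=at('wrist',(280,212),.034,o);print(rc,d)
Rw=R.from_euler('xyz',o['orientation'],degrees=True)
print('tool cm',Rw.inv().apply(rc-d)*100, Rw.inv().apply(np.array([.5143,-.011,0])-d)*100)
E
```

```text
[ 0.51355269 -0.01073926  0.03      ] [0.54132427 0.03995391 0.034     ]
tool cm [ 0.40186444  5.64454347 -1.24427371] [ 3.40184333  5.61392314 -1.31812268]
```

```bash
python3 -m inch '[[[0,0.35,-0.08,0,0,0,-0.3],[0,0.35,-0.08,0,0,0,-0.3],[0,0.35,-0.08,0,0,0,-0.3],[0,0.35,-0.08,0,0,0,-0.3],[0,0.35,-0.08,0,0,0,-0.3]]]'
python3 -m inch '[[[0,0.35,-0.08,0,0,0,-0.3],[0,0.35,-0.08,0,0,0,-0.3],[0,0.3,-0.07,0,0,0,-0.3],[0,0.3,-0.07,0,0,0,-0.3],[0,0.2,-0.05,0,0,0,-0.3]]]'
python3 - <<'E'
from h import *
st();o=robot.get_obs();im=capture('wrist');save('w5',im)
E
```

```text
time: 6.78
tool_pos: [0.552, 0.0467, 0.032]
orientation: [62.2, 90.0, -158.9]
wrist_force: [0.7, 0.7, -0.7]
grip_width: 0.35
time: 7.2
tool_pos: [0.5448, 0.0331, 0.032]
orientation: [34.4, 90.0, 173.2]
wrist_force: [0.6, 0.6, -0.3]
grip_width: 0.348
t7.20 [0.5448 0.0331 0.032 ] head -131.1 tilt [-0.  0.] F [ 0.6  0.6 -0.3] g0.35 [  -5.   15.  107.    0.   58. -144.]
```

View pics/w5.png

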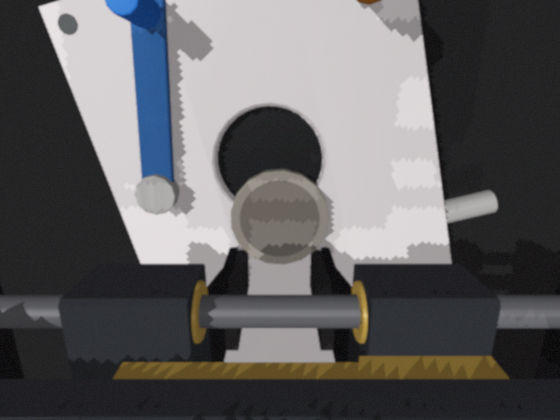

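```bash
python3 - <<'E'
from h import *
o=robot.get_obs()
rc=at('wrist',(269.5,157),.03,o);d=at('wrist',(279.5,215.5),.036,o);print(rc,d)
Rw=R.from_euler('xyz',o['orientation'],degrees=True)
print('tool cm',Rw.inv().apply(rc-d)*100, Rw.inv().apply(np.array([.514,-.011,0])-d)*100)
E
```

```text
[ 0.51283499 -0.01144174  0.03      ] [0.52650533 0.01108855 0.036     ]
tool cm [ 0.6007682   2.59588843 -0.45316959] [ 3.60073073  2.48504602 -0.51201383]
```

```bash
python3 -m inch '[[[0,0.25,-0.05,0,0,0,-0.3],[0,0.25,-0.05,0,0,0,-0.3],[0,0.25,-0.05,0,0,0,-0.3],[0,0.25,-0.05,0,0,0,-0.3],[0,0.25,-0.05,0,0,0,-0.3]]]'
python3 -m inch '[[[0,0.25,-0.05,0,0,0,-0.3],[0,0.25,-0.05,0,0,0,-0.3],[0,0.2,-0.04,0,0,0,-0.3],[0,0.2,-0.04,0,0,0,-0.3],[0,0.1,-0.02,0,0,0,-0.3]]]'
python3 - <<'E'
from h import *
st();o=robot.get_obs();im=capture('wrist');save('w6',im)
E
```

```text
time: 7.67
tool_pos: [0.5385, 0.0222, 0.032]
orientation: [-38.7, 90.0, 100.2]
wrist_force: [0.6, 1.0, 0.2]
grip_width: 0.349
time: 8.08
tool_pos: [0.5333, 0.0132, 0.0319]
orientation: [56.0, 90.0, -165.1]
wrist_force: [-0.3, -0.1, 0.0]
grip_width: 0.354
t8.08 [0.5333 0.0132 0.0319] head -131.1 tilt [-0. -0.] F [-0.3 -0.1  0. ] g0.35 [  -7.   13.  109.   -0.   58. -146.]
```

View pics/w6.png

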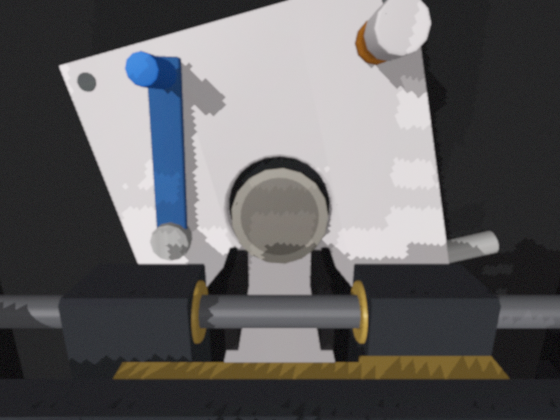

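```bash
python3 -m inch '[[[0,0.15,0,0,0,0,-0.3],[0,0.15,0,0,0,0,-0.3],[0,0,0,0,0,0,-0.3],[0,0,0,0,0,0,-0.3],[0,0,0,0,0,0,-0.3]]]'
python3 - <<'E'
from h import *
st();o=robot.get_obs();im=capture('wrist');save('w7',im)
cv2.imwrite('pics/w7c.png',cv2.resize(im[140:280,200:360,::-1],None,fx=4,fy=4))
E
```

```text
time: 8.55
tool_pos: [0.5316, 0.0113, 0.032]
orientation: [3.8, 90.0, 142.7]
wrist_force: [0.6, -0.6, 0.4]
grip_width: 0.347
t8.55 [0.5316 0.0113 0.032 ] head -131.1 tilt [-0.  0.] F [ 0.6 -0.6  0.4] g0.35 [  -7.   13.  110.    0.   58. -146.]
```

View pics/w7c.png

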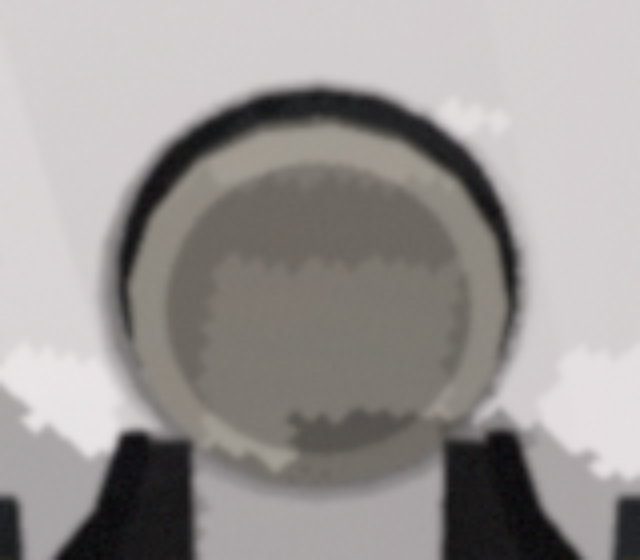

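```bash
python3 -m inch '[[[0,0.15,0,0,0,0,-0.3],[0,0.15,0,0,0,0,-0.3],[0,0,0,0,0,0,-0.3],[0,0,0,0,0,0,-0.3],[0,0,0,0,0,0,-0.3]]]'
python3 - <<'E'
from h import *
st();o=robot.get_obs();im=capture('wrist');save('w8',im)
cv2.imwrite('pics/w8c.png',cv2.resize(im[140:280,200:360,::-1],None,fx=4,fy=4))
E
```

```text
time: 9.02
tool_pos: [0.5296, 0.009, 0.032]
orientation: [-82.5, 90.0, 56.4]
wrist_force: [0.2, -0.3, -0.3]
grip_width: 0.353
t9.02 [0.5296 0.009  0.032 ] head -131.1 tilt [0. 0.] F [ 0.2 -0.3 -0.3] g0.35 [  -8.   13.  110.    0.   58. -146.]
```

View pics/w8c.png

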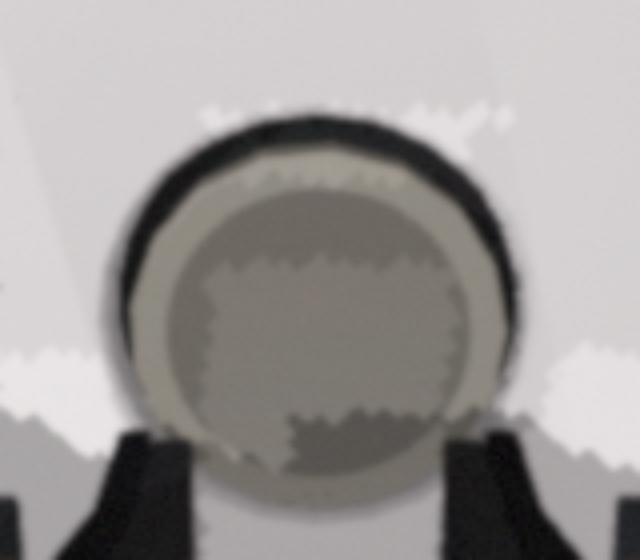

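```bash
python3 -m inch '[[[-0.2,-0.4,0,0,0,0,-0.3],[-1,-1,0,0,0,0,-0.4],[-2,-1.5,0,0,0,0,-0.6],[-2,-1.5,0,0,0,0,-0.8],[-2,-1.5,0,0,0,0,-1]]]'
python3 - <<'E'
from h import *
st();o=robot.get_obs();im=capture('wrist');save('w9',im);save('top9',capture('top'))
E
```

```text
time: 9.48
tool_pos: [0.5694, 0.0545, 0.1058]
orientation: [-118.3, 90.0, 20.5]
wrist_force: [1.4, 0.9, -0.3]
grip_width: 0.155
t9.48 [0.5694 0.0545 0.1058] head -131.1 tilt [0.001 0.   ] F [ 1.4  0.9 -0.3] g0.16 [  -2.   12.  102.    0.   67. -141.]
```

View pics/w9.png

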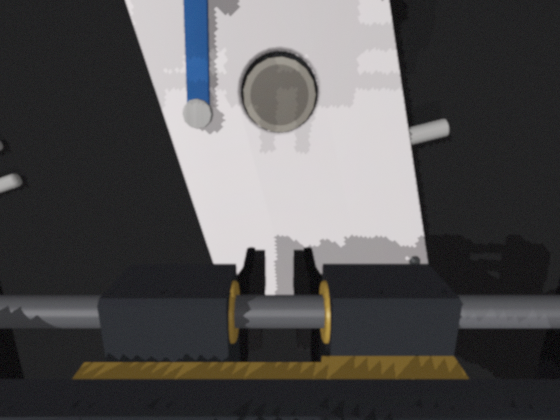

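View pics/top9.png

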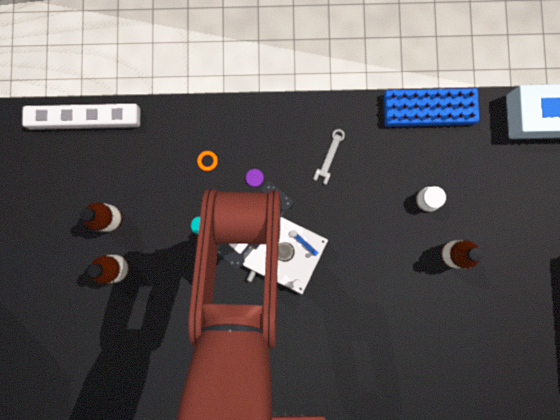

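```bash
cat >> h.py <<'E'
CTR=np.array([.5277,.0157]);TH=np.radians(-26.87)
RB=np.array([[np.cos(TH),-np.sin(TH)],[np.sin(TH),np.cos(TH)]])
def kp(deg,gap):
    t=np.radians(deg);P=np.array([.052,-.030])+.073*np.array([-np.sin(t),-np.cos(t)])
    return CTR+RB@(P-(.016+gap)*np.array([-np.cos(t),np.sin(t)]))
def head():
    M=R.from_euler('xyz',robot.get_obs()['orientation'],degrees=True).as_matrix();return np.degrees(np.arctan2(M[1,1],M[0,1]))
E
python3 - <<'E'
from h import *
p=kp(17,.018);print(p)
plan([*p,.11],(136-229),15,-1)
E
```

```text
[ 0.53444705 -0.11075291]
[-0.01,1.01,-0.53,6.20,0,0,-1.00],[-0.01,0.94,-0.64,6.20,0,0,-1.00],[-0.01,0.87,-0.73,6.20,0,0,-1.00],[-0.01,0.78,-0.82,6.20,0,0,-1.00],[-0.01,0.69,-0.90,6.20,0,0,-1.00],
[-0.01,0.59,-0.97,6.20,0,0,-1.00],[-0.01,0.48,-1.03,6.20,0,0,-1.00],[-0.01,0.37,-1.08,6.20,0,0,-1.00],[-0.01,0.25,-1.11,6.20,0,0,-1.00],[-0.01,0.13,-1.13,6.20,0,0,-1.00],
[-0.01,0.00,-1.14,6.20,0,0,-1.00],[-0.01,-0.12,-1.13,6.20,0,0,-1.00],[-0.01,-0.24,-1.11,6.20,0,0,-1.00],[-0.01,-0.36,-1.08,6.20,0,0,-1.00],[-0.01,-0.47,-1.03,6.20,0,0,-1.00],
```

```bash
python3 -m inch '[[[0,1,-0.5,6.2,0,0,-1],[0,0.9,-0.6,6.2,0,0,-1],[0,0.9,-0.7,6.2,0,0,-1],[0,0.8,-0.8,6.2,0,0,-1],[0,0.7,-0.9,6.2,0,0,-1]]]'
python3 -m inch '[[[0,0.6,-1,6.2,0,0,-1],[0,0.5,-1,6.2,0,0,-1],[0,0.4,-1.1,6.2,0,0,-1],[0,0.2,-1.1,6.2,0,0,-1],[0,0.1,-1.1,6.2,0,0,-1]]]'
python3 -m inch '[[[0,0,-1.1,6.2,0,0,-1],[0,-0.1,-1.1,6.2,0,0,-1],[0,-0.2,-1.1,6.2,0,0,-1],[0,-0.4,-1.1,6.2,0,0,-1],[0,-0.5,-1,6.2,0,0,-1]]]'
python3 - <<'E'
from h import *
st();o=robot.get_obs();im=capture('wrist');save('w10',im)
for q,z in [('keeper_tab',.061),('keeper_pivot',.037)]:
    for r in models.pinpoint('wrist',q)[:2]: p=at('wrist',r['point'],z,o);print(q,r['conf'],r['point'],p,(p[:2]-CTR)@RB)
for d in (0,17): print(kp(d,-.016))
plan([*kp(17,.018),.044],136-head(),5,-1)
E
```

```text
time: 10.0
tool_pos: [0.5538, -0.0011, 0.1035]
orientation: [67.3, 89.9, 174.9]
wrist_force: [-0.8, 0.0, 0.5]
grip_width: 0.004
time: 10.42
tool_pos: [0.5409, -0.0565, 0.1035]
orientation: [92.7, 89.9, 169.2]
wrist_force: [-0.0, -0.2, 0.9]
grip_width: 0.006
time: 10.83
tool_pos: [0.5282, -0.1111, 0.1036]
orientation: [119.7, 89.9, 165.3]
wrist_force: [-0.6, -1.2, 0.2]
grip_width: 0.003
t10.83 [ 0.5282 -0.1111  0.1036] head 135.6 tilt [-0.001  0.   ] F [-0.6 -1.2  0.2] g0.00 [-20.   8. 106.  -0.  66. -66.]
keeper_tab 0.85 [288.1, 186.2] [ 0.51009749 -0.08569359  0.061     ] [ 0.03012458 -0.09840232]
keeper_pivot 0.62 [402.1, 173.4] [ 0.55970431 -0.03109777  0.037     ] [ 0.04970003 -0.0272803 ]
[ 0.52753311 -0.09968185]
[ 0.50993597 -0.08719008]
[1.19,-0.08,0.09,-0.01,0,0,-1.00],[1.19,-0.08,0.09,-0.01,0,0,-1.00],[1.19,-0.08,0.09,-0.01,0,0,-1.00],[1.19,-0.08,0.09,-0.01,0,0,-1.00],[1.19,-0.08,0.09,-0.01,0,0,-1.00],
```

View pics/w10.png

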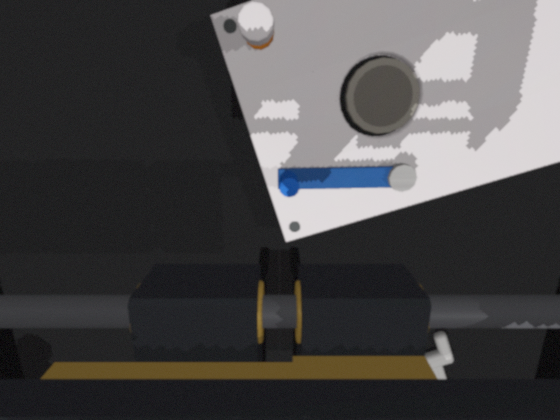

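```bash
python3 -m inch '[[[1.2,-0.1,0.1,0,0,0,-1],[1.2,-0.1,0.1,0,0,0,-1],[1.2,-0.1,0.1,0,0,0,-1],[1.2,-0.1,0.1,0,0,0,-1],[0.9,0,0.1,0,0,0,-1]]]'
python3 - <<'E'
from h import *
st()
a=robot.get_obs()['tool_pos']
# sweep rows: keeper angle 17 -> 90 with contact, zero gap
seq=[(17,.006),(17,-.001)]+[(x,-.001) for x in np.linspace(17,92,24)[1:]]
h=head();p=np.array([*a[:2]])
tot=0
for d,g in seq:
    q=kp(d,g);hn=153.13-d
    c=np.radians(h);y=np.array([np.cos(c),np.sin(c)]);z=np.array([y[1],-y[0]])
    v=(q-p)*100;print('%.0f [0,%.2f,%.2f,%.1f]'%(d,v@y,v@z,h-hn),end='; ');p=q;h=hn
E
```

```text
time: 11.4
tool_pos: [0.5342, -0.1092, 0.0445]
orientation: [113.6, 89.8, 159.6]
wrist_force: [0.7, 0.2, 0.1]
grip_width: 0.004
t11.40 [ 0.5342 -0.1092  0.0445] head 135.9 tilt [-0.003  0.001] F [0.7 0.2 0.1] g0.00 [-20.  13. 107.   0.  60. -66.]
17 [0,1.08,-0.10,-0.2]; 17 [0,0.70,-0.00,0.0]; 20 [0,0.42,-0.07,3.3]; 24 [0,0.42,-0.07,3.3]; 27 [0,0.42,-0.07,3.3]; 30 [0,0.42,-0.07,3.3]; 33 [0,0.42,-0.07,3.3]; 37 [0,0.42,-0.07,3.3]; 40 [0,0.42,-0.07,3.3]; 43 [0,0.42,-0.07,3.3]; 46 [0,0.42,-0.07,3.3]; 50 [0,0.42,-0.07,3.3]; 53 [0,0.42,-0.07,3.3]; 56 [0,0.42,-0.07,3.3]; 59 [0,0.42,-0.07,3.3]; 63 [0,0.42,-0.07,3.3]; 66 [0,0.42,-0.07,3.3]; 69 [0,0.42,-0.07,3.3]; 72 [0,0.42,-0.07,3.3]; 76 [0,0.42,-0.07,3.3]; 79 [0,0.42,-0.07,3.3]; 82 [0,0.42,-0.07,3.3]; 85 [0,0.42,-0.07,3.3]; 89 [0,0.42,-0.07,3.3]; 92 [0,0.42,-0.07,3.3];
```

```bash
python3 -m inch '[[[0,0.4,-0.1,0,0,0,-1],[0,0.4,0,0,0,0,-1],[0,0.4,0,0,0,0,-1],[0,0.3,0,0,0,0,-1],[0,0.3,0,0,0,0,-1]]]'
python3 -m inch '[[[0,0.42,-0.07,3.3,0,0,-1],[0,0.42,-0.07,3.3,0,0,-1],[0,0.42,-0.07,3.3,0,0,-1],[0,0.42,-0.07,3.3,0,0,-1],[0,0.42,-0.07,3.3,0,0,-1]]]'
python3 - <<'E'
from h import *
st();o=robot.get_obs();im=capture('wrist');save('w11',im)
print(kp(153.13-head(),-.001))
E
```

```text
time: 11.82
tool_pos: [0.5218, -0.098, 0.0478]
orientation: [-64.8, 89.9, -18.9]
wrist_force: [-0.1, -0.1, -0.3]
grip_width: 0.008
time: 12.23
tool_pos: [0.5058, -0.0843, 0.0478]
orientation: [-57.2, 89.9, -28.0]
wrist_force: [0.4, -1.8, -0.1]
grip_width: 0.007
t12.23 [ 0.5058 -0.0843  0.0478] head 119.2 tilt [ 0.001 -0.001] F [ 0.4 -1.8 -0.1] g0.01 [-18.   9. 112.  -0.  59. -47.]
[ 0.50396942 -0.08309446]
```

View pics/w11.png

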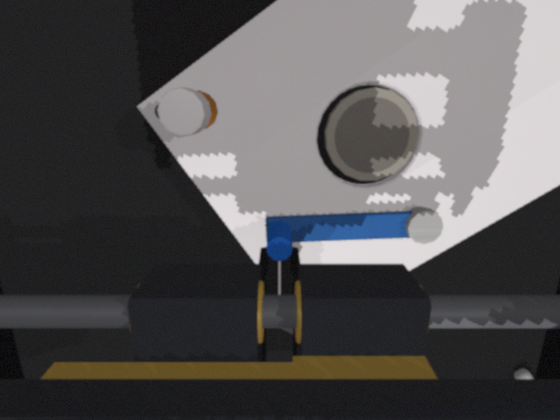

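```bash
python3 -m inch '[[[0,0.45,-0.07,3.3,0,0,-1],[0,0.42,-0.07,3.3,0,0,-1],[0,0.42,-0.07,3.3,0,0,-1],[0,0.42,-0.07,3.3,0,0,-1],[0,0.42,-0.07,3.3,0,0,-1]]]'
python3 -m inch '[[[0,0.42,-0.07,3.3,0,0,-1],[0,0.42,-0.07,3.3,0,0,-1],[0,0.42,-0.07,3.3,0,0,-1],[0,0.42,-0.07,3.3,0,0,-1],[0,0.42,-0.07,3.3,0,0,-1]]]'
python3 - <<'E'
from h import *
st();o=robot.get_obs();im=capture('wrist');save('w12',im)
print(153.13-head(),kp(153.13-head(),-.001))
E
```

```text
time: 12.7
tool_pos: [0.4943, -0.066, 0.0476]
orientation: [-41.1, 89.9, -28.3]
wrist_force: [0.5, 0.1, 0.1]
grip_width: 0.004
time: 13.12
tool_pos: [0.4881, -0.0455, 0.0475]
orientation: [-96.9, 90.0, -100.6]
wrist_force: [-1.1, -0.7, 0.4]
grip_width: 0.005
t13.12 [ 0.4881 -0.0455  0.0475] head 86.3 tilt [-0. -0.] F [-1.1 -0.7  0.4] g0.00 [-15.   6. 115.  -0.  59. -11.]
67.02737008270785 [ 0.48667603 -0.04456689]
```

View pics/w12.png

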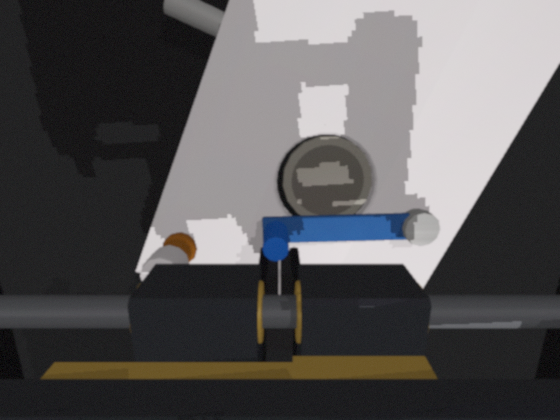

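```bash
python3 -m inch '[[[0,0.42,-0.07,3.3,0,0,-1],[0,0.42,-0.07,3.3,0,0,-1],[0,0.42,-0.07,3.3,0,0,-1],[0,0.42,-0.07,3.3,0,0,-1],[0,0.4,-0.07,3.3,0,0,-1]]]'
python3 -m inch '[[[0,0.3,-0.05,2.5,0,0,-1],[0,0.25,-0.05,2,0,0,-1],[0,0.1,0,0,0,0,-1],[0,0.1,0,0,0,0,-1],[0,0,0,0,0,0,-1]]]'
python3 - <<'E'
from h import *
st();o=robot.get_obs();im=capture('wrist');save('w13',im)
print(153.13-head(),kp(153.13-head(),-.001),kp(90,-.001))
E
```

```text
time: 13.58
tool_pos: [0.4883, -0.0244, 0.0472]
orientation: [-134.7, 90.0, -154.8]
wrist_force: [-1.0, -0.1, 0.4]
grip_width: 0.003
time: 14.0
tool_pos: [0.4907, -0.0172, 0.0473]
orientation: [11.2, 90.0, -13.3]
wrist_force: [-1.8, 0.8, -1.0]
grip_width: 0.008
t14.00 [ 0.4907 -0.0172  0.0473] head 65.5 tilt [ 0.001 -0.   ] F [-1.8  0.8 -1. ] g0.01 [-11.   6. 115.  -0.  59.  13.]
87.67042432221517 [ 0.48789093 -0.01788891] [ 0.48862873 -0.01495022]
```

View pics/w13.png

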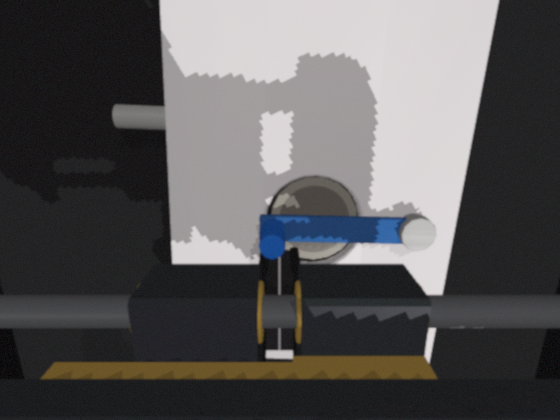

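```bash
for i in 1; do python3 -m inch '[[[0,0.1,0,0.5,0,0,-1],[0,0.1,0,0.5,0,0,-1],[0,0.1,0,0.5,0,0,-1],[0,0,0,0.5,0,0,-1],[0,0,0,0,0,0,-1]]]'; done
python3 - <<'E'
from h import *
st()
E
```

```text
time: 14.47
tool_pos: [0.4912, -0.0155, 0.047]
orientation: [-103.2, 89.9, -129.9]
wrist_force: [-3.3, -5.4, 2.7]
grip_width: 0.005
t14.47 [ 0.4912 -0.0155  0.047 ] head 63.4 tilt [-0.002 -0.002] F [-3.3 -5.4  2.7] g0.00 [-11.   6. 115.  -0.  59.  16.]
```

```bash
python3 -m inch '[[[0,0.1,0,0,0,0,-1],[0,0.05,0,0,0,0,-1],[0,0,0,0,0,0,-1],[0,0,0,0,0,0,-1],[0,0,0,0,0,0,-1]]]'
python3 -m inch '[[[0,-0.5,0,0,0,0,-1],[0,-1,0,0,0,0,-1],[-0.5,-1,0,0,0,0,-1],[-2,-1,0,0,0,0,-1],[-3,-1,0,0,0,0,-1]]]'
python3 -c 'from h import *;st();save("w14",capture("wrist"))'
```

```text
time: 14.88
tool_pos: [0.4913, -0.0152, 0.047]
orientation: [-102.2, 89.7, -128.8]
wrist_force: [-5.9, -8.9, 3.8]
grip_width: -0.001
time: 15.3
tool_pos: [0.4693, -0.0534, 0.1001]
orientation: [-172.2, 89.6, 161.1]
wrist_force: [0.5, 0.3, -0.1]
grip_width: 0.005
t15.30 [ 0.4693 -0.0534  0.1001] head 63.4 tilt [-0.006  0.002] F [ 0.5  0.3 -0.1] g0.01 [-16.  -1. 116.   0.  65.  11.]
```

View pics/w14.png

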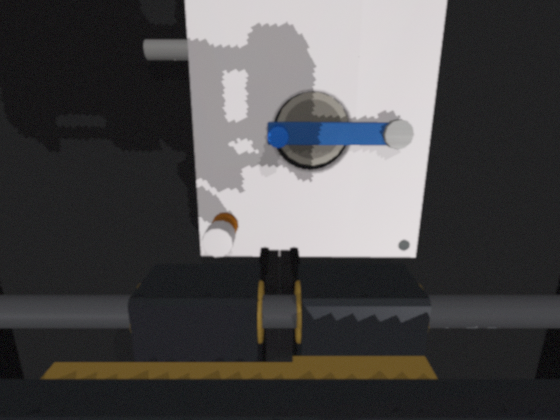

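```bash
python3 -m inch '[[[-2,0,0,0,0,0,-1],[-3,0,0,0,0,0,-1],[-3,-2,0,0,0,0,-1],[-2,-3,0,0,0,0,-1],[-1,-3,0,0,0,0,-1]]]'
python3 -m inch '[[[0,-3,0,0,0,0,-1],[0,-2,0,0,0,0,-1],[0,0,0,0,0,0,-1],[0,0,0,0,0,0,-1],[0,0,0,0,0,0,-1]]]'
python3 - <<'E'
from h import *
st();o=robot.get_obs();w=capture('wrist');save('w15',w);t=capture('top');s=capture('scene')
save('top15',t);cv2.imwrite('pics/s15c.png',cv2.resize(s[160:280,200:380,::-1],None,fx=4,fy=4,interpolation=cv2.INTER_CUBIC))
for q,z in [('keeper_tab',.061),('keeper_pivot',.041)]:
    for r in models.pinpoint('wrist',q)[:1]: p=at('wrist',r['point'],z,o);print(q,r['conf'],(p[:2]-CTR)@RB)
E
```

```text
time: 15.77
tool_pos: [0.4375, -0.1262, 0.2161]
orientation: [3.8, 89.6, -22.7]
wrist_force: [1.3, -1.5, 0.5]
grip_width: 0.005
time: 16.18
tool_pos: [0.414, -0.1694, 0.2122]
orientation: [57.7, 90.0, 31.1]
wrist_force: [0.2, 0.3, 0.2]
grip_width: 0.005
t16.18 [ 0.414  -0.1694  0.2122] head 63.3 tilt [0.001 0.   ] F [0.2 0.3 0.2] g0.00 [-32. -12. 113.   0.  79.  -6.]
```

View pics/w15.png

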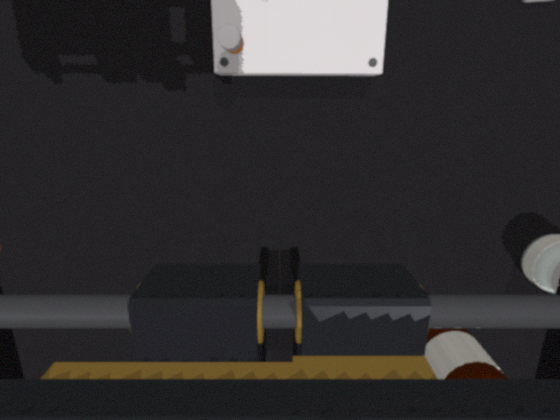

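View pics/s15c.png

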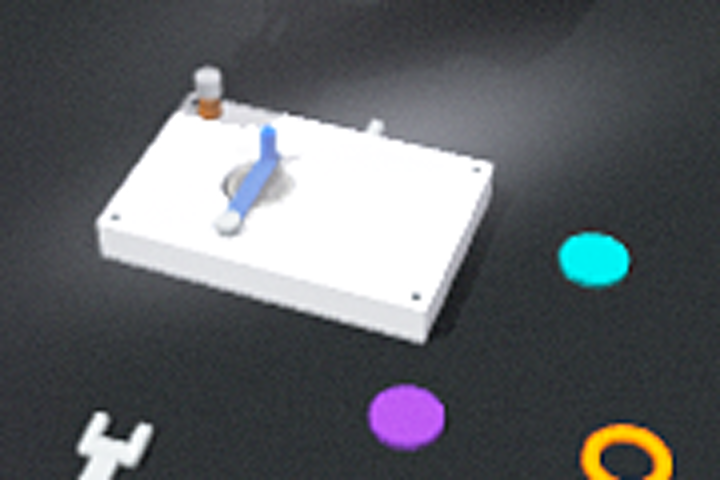

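View pics/top15.png

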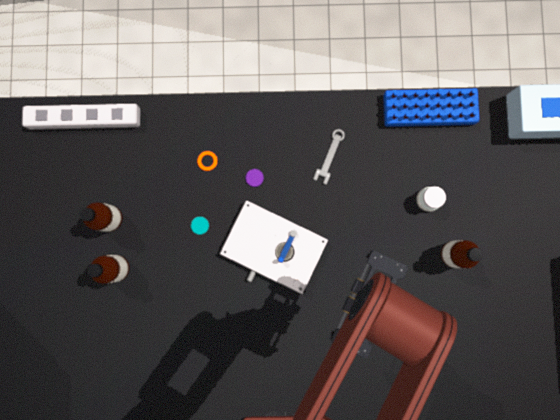

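```bash
python3 - <<'E'
from h import *
o=dict(tool_pos=[.4693,-.0534,.1001],orientation=[-172.2,89.6,161.1])
f=lambda u,z:(at('wrist',u,z,o)[:2]-CTR)@RB*1000
t=f((278,138),.061);p=f((399,133.5),.041);print(t,p,90-np.degrees(np.arctan2(p[1]-t[1],p[0]-t[0])))
a,b=f((268,134),.037),f((385,133.5),.037);print(90-np.degrees(np.arctan2(b[1]-a[1],b[0]-a[0])))
for q,z in [('keeper_tab',.061),('keeper_pivot',.037)]:
    for r in models.pinpoint('top',q)[:1]: x=at('top',r['point'],z);print(q,r['conf'],(x[:2]-CTR)@RB*1000)
st()
E
```

```text
[-20.99850883 -28.64781149] [ 51.40724849 -27.73537369] 89.27801227682606
89.58789099183008
keeper_tab 0.61 [-23.8193382  -20.82616001]
keeper_pivot 0.68 [ 46.07396372 -31.48554517]
t16.53 [ 0.4142 -0.169   0.2119] head 63.4 tilt [-0.  0.] F [-0.2  0.2  0. ] g0.01 [-32. -12. 113.   0.  79.  -6.]
```

```bash
python3 -c 'from bench import robot;print(robot.sign_off())'
```

```text
the job is handed in; nothing more can be done
None
```

The job is handed in at about 16.5 s. The disc sits in the recess and the keeper arm lies across it, against its stop.

**Disc:** I pushed it with two part-open fingertips until it dropped. The close-up showed it inside the recess with the dark rim all round. When I pushed on, the disc stayed put and the fingers slid over it. Wrist readings while pushing the disc were under 2 N, about the noise level.

**Keeper:** I then swept the blue post round with shut fingers. At the end the wrist force rose to about 11 N and the arm moved no further.

**Last checks:**
- **Keeper angle:** the close wrist picture, read by hand, gives 89.3–89.6°. The top-camera network put it nearer 99°, beyond the stop. I set that reading aside because that view is coarse and its pivot point was about 6 mm off.
- **Other things:** the vial still stands in its corner, and everything else on the bench looks to be where it was. I checked this by eye only.
- **Robot:** the arm is clear of everything, with only noise on the wrist force.

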